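# Wedge the rocking till box

## Robot

A 6-joint arm with a two-finger parallel gripper is mounted at the origin on the work surface. World frame = base frame: x ahead of the robot, y to its left, z up, the work surface at z = 0. Lengths are in mm, angles in degrees, forces in N, time in s.
With the tool pointing down it reaches from about 300 to 850 mm from the base axis. Payload 4.2 kg.
Tool frame: the origin (TCP) lies at the very end of the fingers, on their centre line; the grasp point (between the pads) lies 19 mm behind it; z points along the fingers, x is the direction in which the jaws open and shut, and the axes are right-handed (so a half turn about z gives the same grasp; the last joint's range is limited). The gripper opens to 91 mm and grips with 3 to 60 N. Pads are 32 mm wide; open, the fingers measure 118 mm over their backs; the gripper's body (76 mm by 178 mm) begins 60 mm behind the grasp point.
Start: joints at [69.614, 18.312, 89.639, -0, 72.044, -1.146], TCP at [189.479, 542.9, 213.976] pointing down, gripper open.
Joint ranges: [-177.97, 177.97], [-48.28, 115.42], [12.27, 149.76], [-77.06, 257.06], [2.81, 150.46], [-146.56, 146.56]. Speed limits (degrees/s): [147.25, 147.25, 180, 180, 180, 180].

## Interface

Orientations are given as [roll, pitch, yaw] about the fixed x, y, z axes, in that order (R = Rz(yaw) Ry(pitch) Rx(roll)).
In Python, from workcell import env gives the robot as it stands.
- The arm moves only by the tool servo_tool, never from a script. Its argument "plan" is a list of rows, each a list of 3 entries, a list of its own where there are three numbers: the turn, a rotation vector about the tool's x, y, z in degrees, then the shift along the tool's x, y, z in mm, then the finger opening in mm, from 0 to 91.2. In form: [[[ax, ay, az], [dx, dy, dz], claw], ...]. A call has exactly 10 rows; each row shifts and turns the pose as measured when the row begins, along the tool's axes as they then stand; what a row does not reach is not made up. A row lasts 1/8 s, in which the tool goes at most 62.5 mm and 10.7 degrees, less where a joint would pass 70% of its speed; a pose out of reach is approached as far as the arm can. A call with a gripper value outside its range is refused whole. The fingers move at their own pace and stop on an object; "squeeze" is the grip in N (left out, the last holds). Time passes only in rows, so rows that do not move let the fingers close, or fill a call up. It gives the time, the measured TCP pose, the force and the opening at its end, in the units of the state.
- env.state(): the state, without advancing time (a new reading comes with each control period).
- env.grab_frame(name): name is "scene" or "top" or "wrist"; returns a dict with "pixels" (400x640x3 uint8, red, green, blue), "intrinsics" (3x3 intrinsics, pixels), "eye" and "attitude" of the camera in the world. Camera axes: x right, y up, looking along -z (the intrinsics and any distortion apply to the point x, -y, -z); pixel columns grow to the right and rows downward; lengths in mm; the calibration is good to about 2 mm. A picture is of the moment at which its call begins. There is no depth.
- env.job_done(): hands the job in, once; it reports no verdict.
The state is a dict: "time_s": time; "qpos": joint angles; "qvel": joint speeds; "effort": joint torques, N m; "ee_pos": TCP position; "ee_rot": TCP orientation; "force": force on the tool from outside, world axes, zero at the start; "torque": the same for the moment, N m; "gripper_width": finger opening in mm.
Only numpy, scipy, OpenCV 4.12 (cv2) and the standard library are available. Lean on these libraries where they do the work, as an engineer would, in place of code of your own. Each camera call takes 0.05 s, during which the arm holds its last target.

## Task

The wooden till box on the market stall rocks because one of its feet is too short. Without picking anything up, push the loose wooden wedge, thin end first, under the short foot until it is snug and the box no longer rocks, leaving the box level and where it stands and the goods around it in place. Prove it by pressing down firmly with the fingertips on the lid's corner above that foot, and finish while still holding that press, with the box staying level.

Things in the scene. Friction and masses are not known exactly. Their poses are not given: they have to be found in the camera images.
- till_box: Wooden till box, 180 (its x) x 240 (its y) x 95 mm high, flat lid, about 3 kg, loose, on four square feet 28 mm wide, flush with its corners; underside 25 mm above the table. Origin: centre of its footprint at table height; z up. The foot at its +x, +y corner (far left seen from the robot, on the wedge's side) is short; it rests level on the other three. Over 10 N sideways can shift it.
- short_foot (a point): Point at table height below the middle of the short foot, fixed to the till box at 75, 105, 0 mm in its frame; the foot's outer face is 14 mm further along the box's +y. The foot hangs 8 to 13 mm above the table (how much is not known): about 4 N on that corner rocks the unwedged box 0.06 to 0.11 rad.
- press_spot (a point): Where to press: point on the lid's top face near the corner above the short foot (70, 100, 95 mm in the till box's frame). A press of 8 to 20 N is right. On the unwedged box the corner gives way by 8 mm or more; well wedged, by less than 2.5 mm.
- wedge: Loose plain wooden wedge, 100 (its x) x 60 mm, 70 g. Origin: centre of its underside; z up. Thin end (3 mm) at x = +50 mm, rising evenly to an upright flat back 21 mm high at x = -50 mm. Lies flat off the box's +y side, thin end roughly towards the box. Slides with under 1 N; the push rises sharply once the slope meets the short foot, and about 4 N makes it snug.
- loaf_a: Bystander: wrapped brown loaf with a paper band, 100 x 62 x 50 mm, lying near the wedge. Origin: centre of underside.
- loaf_b: Bystander: dark wrapped loaf, 100 x 62 x 50 mm. Origin: centre of underside.
- tin: Bystander: low round metal tin, 62 mm across, 40 mm high, near the short foot's side. Origin: centre of underside.
- honey_jar: Bystander: amber jar, 64 mm across, 85 mm high. Origin: centre of underside.
- gingerbread: Bystander: iced gingerbread heart lying flat, about 105 x 115 x 16 mm. Origin: on its underside.
- brush: Bystander: hand brush lying flat. Origin: on its underside.
- card_block: Bystander: small wooden block holding a blank card upright, 70 mm wide, 56 mm high. Origin: centre of underside.

How it is judged (in metres and radians):
At the end, for the whole second after the job is handed in: Fingertips press the lid within 50 mm of the press spot with over 4 N; box level within 0.02 rad and within 30 mm of its start; wedge carries over 1.5 N, its middle within 62 mm of the short foot; fingers off the wedge; all still (contact force between the fingers and till_box above 4 N and z of the grasp point in the frame of till_box above 0.08 m and horizontal distance between the grasp point and press_spot below 0.05 m and angle between till_box's own z axis and vertical below 0.02 rad and contact force between wedge and till_box above 1.5 N and horizontal distance between wedge and short_foot below 0.062 m and contact force between the fingers and wedge below 0.2 N and distance of till_box from where it was at the start of the episode below 0.03 m and linear speed of each of till_box, wedge below 0.02 m/s); the arm keeps its last pose, push and grip.
It fails at once if the wedge is lifted off the table or tipped up (height (world z) of wedge above 0.012 m or angle between wedge's own z axis and vertical above 0.2 rad).
It fails at once if the till box is lifted, tipped over or shoved away (height (world z) of till_box above 0.02 m or angle between till_box's own z axis and vertical above 0.2 rad or distance of till_box from where it was at the start of the episode above 0.05 m).
It fails at once if the goods around are knocked out of place (more than 30 mm) (distance of any of loaf_a, loaf_b, tin, honey_jar, gingerbread, brush, card_block from where it was at the start of the episode above 0.03 m).
It also fails if it takes over 48 s, if anything falls off the work surface, if the arm or the gripper's body presses on something with over 40 N, if the wrist force passes 120 N, or if a joint passes its speed limit or range.

## Working session

There is one attempt and no reset: what is moved stays moved. The work goes in short steps, Python scripts to look and compute and a tool call to move; the robot and the scene stay as the last step left them, time stands still between calls to the robot, and variables do not carry over. Pictures are saved under pics/ and viewed, and the job is handed in when it is done.

Besides the shell and the picture viewer there is one more tool, called after "Call:" as a command line: name --argument value ..., lists and objects as JSON in quotes. servo_tool: Moves the arm, as the interface text tells. Its arguments: {"type":"object","properties":{"plan":{"type":"array"},"squeeze":{"type":"number"}},"required":["plan"]}

```bash
mkdir -p pics; ls
python3 - <<'E'
from workcell import env
import cv2,json,numpy as np
print(env.state())
for n in("scene","top","wrist"):
    f=env.grab_frame(n); cv2.imwrite(f"pics/{n}0.png",f["pixels"][:,:,::-1])
    print(n,f["intrinsics"],f["eye"],f["attitude"],[k for k in f])
E
```

```text
pics
{'time_s': 0.0, 'qpos': array([ 6.96145344e+01,  1.83522171e+01,  8.97059965e+01, -3.03211596e-04,
        7.20435619e+01, -1.14648257e+00]), 'qvel': array([ 0.01191751, -0.03706021,  0.01644589,  0.01007349, -0.00879839,
       -0.10270267]), 'effort': array([ 6.81550173e-04, -4.12464559e+01, -2.31967753e+01,  7.28914747e-02,
        4.57894115e-02, -1.61756066e-04]), 'ee_pos': array([189.2995778 , 542.41612947, 213.11728031]), 'ee_rot': array([-1.79998252e+02,  1.01760920e-01,  7.07611123e+01]), 'force': array([-0.12060457,  0.67028218,  0.26663846]), 'torque': array([-0.01147163,  0.0032467 ,  0.00280254]), 'gripper_width': 91.17835473255373}
scene [[401.28301711   0.         316.40976884]
 [  0.         401.28301711 204.15364229]
 [  0.           0.           1.        ]] [ 853.36199472 -463.2533961  1047.38207457] [29.26008972 -0.44752882 33.59956124] ['pixels', 'intrinsics', 'eye', 'attitude']
top [[494.15863441   0.         319.00036291]
 [  0.         494.15863441 197.7221065 ]
 [  0.           0.           1.        ]] [ 330.41627031   13.59569677 1389.32866427] [ 10.81367313  -0.42685909 -91.60086365] ['pixels', 'intrinsics', 'eye', 'attitude']
wrist [[347.44135686   0.         318.97515527]
 [  0.         347.44135686 201.32624899]
 [  0.           0.           1.        ]] [109.54349249 569.67005964 382.61995184] [-17.14077437   0.12312511  70.67169354] ['pixels', 'intrinsics', 'eye', 'attitude']
```

View pics/scene0.png

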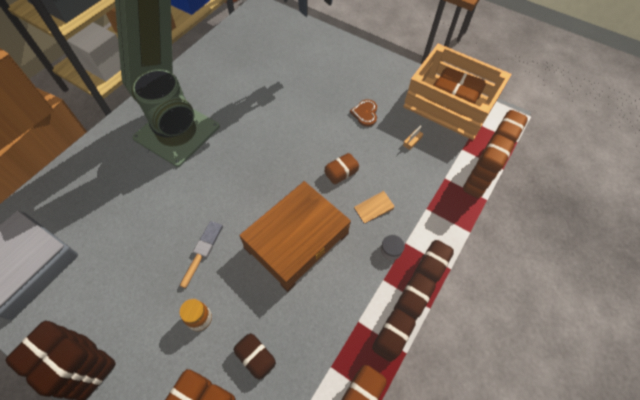

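View pics/top0.png

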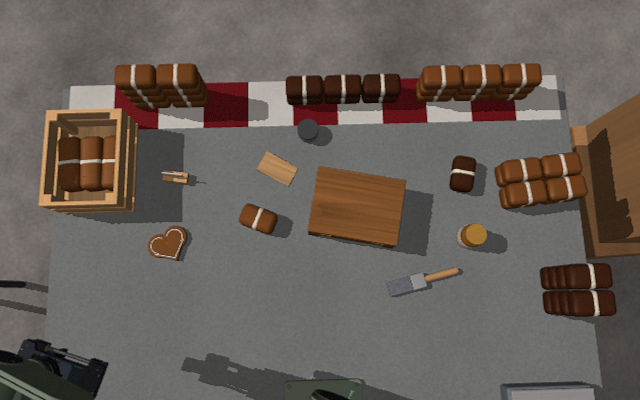

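View pics/wrist0.png

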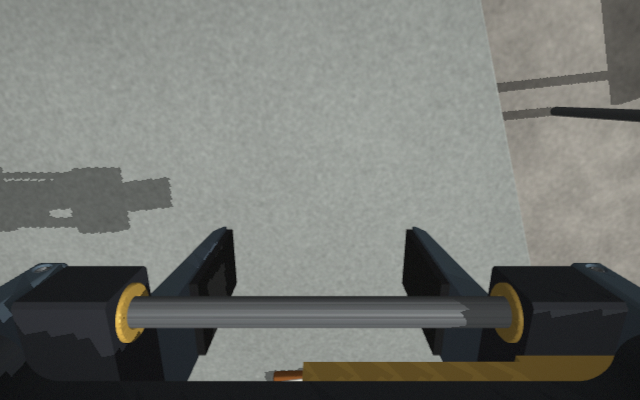

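The top view has the box lid at about (357,205), the wedge at (277,168), the tin at (308,130) and loaf_a at (258,219). Next I'll measure outlines.

```bash
cat > h.py <<'E'
import numpy as np,cv2
from scipy.spatial.transform import Rotation as R
from workcell import env
def Rm(f): return R.from_euler('xyz',f["attitude"],degrees=True).as_matrix()
def ray(f,uv,z):
    uv=np.atleast_2d(np.asarray(uv,float));K=f["intrinsics"]
    d=np.c_[(uv[:,0]-K[0,2])/K[0,0],-(uv[:,1]-K[1,2])/K[1,1],-np.ones(len(uv))]@Rm(f).T
    e=np.asarray(f["eye"]);return e+d*((z-e[2])/d[:,2])[:,None]
def proj(f,P):
    c=(np.atleast_2d(P)-f["eye"])@Rm(f);K=f["intrinsics"]
    return np.c_[K[0,0]*c[:,0]/-c[:,2]+K[0,2],K[1,1]*-c[:,1]/-c[:,2]+K[1,2]]
def comp(px,seed,lo=(3,60,50),hi=(25,255,255)):
    hsv=cv2.cvtColor(px,cv2.COLOR_RGB2HSV);m=cv2.inRange(hsv,lo,hi)
    n,l=cv2.connectedComponents(m);return ((l==l[seed[1],seed[0]])*255).astype(np.uint8)
E
python3 - <<'E'
from h import *
for n,sb,sw in(("top",(357,205),(277,168)),("scene",(295,225),(374,207))):
    f=env.grab_frame(n);px=np.ascontiguousarray(f["pixels"])
    hsv=cv2.cvtColor(px,cv2.COLOR_RGB2HSV)
    print(n,hsv[sb[1],sb[0]],hsv[sw[1],sw[0]])
    for s in(sb,sw):
        m=comp(px,s);c=max(cv2.findContours(m,0,1)[0],key=cv2.contourArea)
        q=cv2.approxPolyDP(c,4,True)[:,0];r=cv2.boxPoints(cv2.minAreaRect(c))
        print(cv2.contourArea(c),q.tolist(),r.round(1).tolist())
    crop=px[120:280,220:420] if n=="top" else px[140:300,230:430]
    cv2.imwrite(f"pics/{n}1.png",cv2.resize(crop,None,fx=4,fy=3.75,interpolation=cv2.INTER_CUBIC)[:,:,::-1])
E
```

```text
top [ 14 169 122] [ 15 124 177]
6000.0 [[318, 166], [308, 233], [395, 246], [405, 180]] [[306.1000061035156, 233.1999969482422], [317.29998779296875, 165.10000610351562], [407.5, 179.89999389648438], [396.3999938964844, 248.0]]
733.5 [[266, 151], [257, 169], [288, 185], [297, 168]] [[255.8000030517578, 169.1999969482422], [266.3999938964844, 150.10000610351562], [298.1000061035156, 167.6999969482422], [287.5, 186.8000030517578]]
scene [ 13 181 155] [ 16 136 215]
6414.5 [[305, 181], [239, 235], [244, 248], [287, 291], [344, 237], [350, 222]] [[235.0, 238.5], [304.8999938964844, 172.3000030517578], [355.70001220703125, 226.0], [285.79998779296875, 292.20001220703125]]
694.5 [[384, 191], [354, 206], [363, 222], [393, 208]] [[353.0, 206.3000030517578], [385.1000061035156, 188.6999969482422], [395.3999938964844, 207.5], [363.20001220703125, 225.10000610351562]]
```

View pics/top1.png

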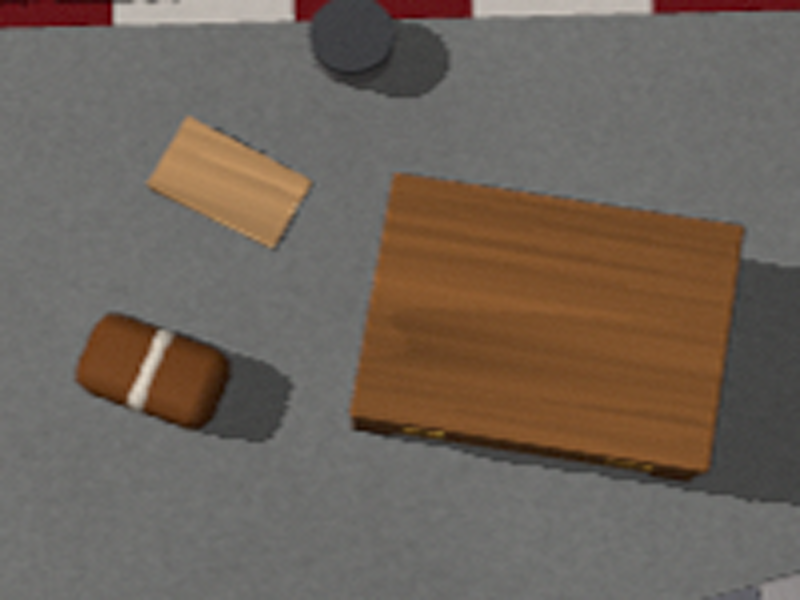

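View pics/scene1.png

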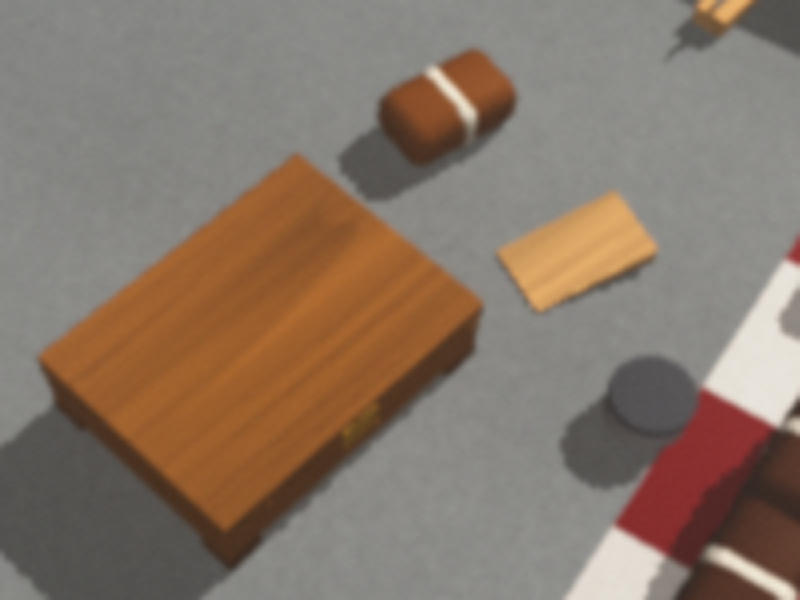

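Run:
```python
from h import *
from scipy.optimize import least_squares
T=env.grab_frame("top");S=env.grab_frame("scene")
def tocrop(c,o,p): return np.array([[p[0]/4+o[0]-.375,p[1]/3.75+o[1]-.37] for p in c])
lt=tocrop([(392,172),(743,226),(710,468),(352,415)],(220,120),0) if 0 else np.array([[a/4+220-.4,b/3.75+120-.4] for a,b in[(392,172),(743,226),(710,468),(352,415)]])
ls=np.array([[a/4+230-.4,b/3.75+140-.4] for a,b in[(482,304),(228,532),(40,358),(297,154)]])
bm=np.array([[90,120,95],[90,-120,95],[-90,-120,95],[-90,120,95.]])
wt=np.array([[a/4+220-.4,b/3.75+120-.4] for a,b in[(188,116),(312,183),(275,248),(148,185)]])
ws=np.array([[a/4+230-.4,b/3.75+140-.4] for a,b in[(658,248),(540,311),(497,254),(616,191)]])
wm=np.array([[-50,30,21],[50,30,3],[50,-30,3],[-50,-30,21.]])
def tf(p,m):
    c,s=np.cos(p[2]),np.sin(p[2]);return np.c_[p[0]+c*m[:,0]-s*m[:,1],p[1]+s*m[:,0]+c*m[:,1],m[:,2]]
for nm,m,t,s,x0 in(("box",bm,lt,ls,(480,-50,0)),("wedge",wm,wt,ws,(500,130,-1.5))):
  for lab,fs in(("both",((T,t),(S,s))),("top",((T,t),)),("scene",((S,s),))):
    r=least_squares(lambda p:np.concatenate([(proj(f,tf(p,m))-u).ravel() for f,u in fs]),x0,x_scale=(100,100,1))
    p=r.x;print(nm,lab,p[:2].round(1),np.degrees(p[2]).round(1),"rms px",np.sqrt((r.fun**2).mean()).round(2))
    if lab=="both": P=p; 
  if nm=="box":
    print(" sf",tf(P,np.array([[75,105,0],[75,119,0],[70,100,95.]])).round(1))
  else: print(" corners",tf(P,wm).round(1).tolist())
for nm,u,z in(("tin",(307.5,129),40),("loaf",(258,219),50)): print(nm,ray(T,u,z).round(1))
print("loaf corners",ray(T,[[a/4+220-.4,b/3.75+120-.4] for a,b in[(110,312),(230,352),(200,428),(75,380)]],40).round(0).tolist())
```

```text
box both [ 557.1 -103.5] -10.7 rms px 0.72
box top [ 556.1 -103.2] -10.6 rms px 0.52
box scene [ 558.  -103.9] -10.8 rms px 0.79
 sf [[ 6.502e+02 -1.430e+01  0.000e+00]
 [ 6.528e+02 -5.000e-01  0.000e+00]
 [ 6.444e+02 -1.830e+01  9.500e+01]]
wedge both [683.2 113. ] -118.6 rms px 0.42
wedge top [681.9 113. ] -118.9 rms px 0.25
wedge scene [684.6 112.8] -118.3 rms px 0.26
 corners [[733.5, 142.5, 21.0], [685.6, 54.7, 3.0], [632.9, 83.5, 3.0], [680.8, 171.2, 21.0]]
tin [[788.3  23.6  40. ]]
loaf [[531.1 164.9  50. ]]
loaf corners [[579.0, 196.0, 40.0], [547.0, 113.0, 40.0], [491.0, 134.0, 40.0], [529.0, 220.0, 40.0]]
```

```bash
cat >> h.py <<'E'
def plan(target,yaw,N,st=None,rnd=1):
    "print N rows going from the measured pose to target (tool pointing down)"
    st=st or env.state();p=np.array(st["ee_pos"],float);r=R.from_euler('xyz',st["ee_rot"],degrees=True)
    rt=R.from_euler('xyz',[180,0,yaw],degrees=True);rows=[]
    p0=p.copy();tot=(r.inv()*rt).as_rotvec(degrees=True)
    for i in range(N):
        left=N-i
        w=np.round((r.inv()*rt).as_rotvec(degrees=True)/left,1)
        d=np.round(r.inv().apply((np.array(target)-p)/left),rnd)
        rows.append([w.tolist(),d.tolist()]);p=p+r.apply(d);r=r*R.from_rotvec(w,degrees=True)
    for x in rows: print(x)
E
python3 - <<'E'
from h import *
plan((724,188,130),-28.6,14)
E
```

```text
[[0.0, 0.0, 7.1], [-11.3, 44.4, 6.0]]
[[0.0, 0.0, 7.1], [-5.8, 45.5, 6.0]]
[[0.0, 0.0, 7.1], [-0.1, 45.8, 6.0]]
[[0.0, 0.0, 7.1], [5.6, 45.5, 6.0]]
[[0.0, 0.0, 7.1], [11.1, 44.5, 6.0]]
[[0.0, 0.0, 7.1], [16.6, 42.7, 6.0]]
[[0.0, 0.0, 7.1], [21.7, 40.4, 6.0]]
[[0.0, 0.0, 7.1], [26.5, 37.4, 6.0]]
[[0.0, 0.0, 7.1], [30.9, 33.8, 6.0]]
[[0.0, 0.0, 7.1], [34.9, 29.7, 6.0]]
[[0.0, 0.0, 7.1], [38.3, 25.2, 6.0]]
[[0.0, 0.0, 7.1], [41.1, 20.2, 5.9]]
[[0.0, 0.0, 7.1], [43.3, 15.0, 6.0]]
[[0.0, -0.0, 7.1], [44.8, 9.6, 5.9]]
```

Call:
servo_tool --plan '[[[0, 0, 7], [-11, 44, 0], 40], [[0, 0, 7], [-6, 45, 0], 40], [[0, 0, 7], [0, 46, 0], 40], [[0, 0, 7], [6, 45, 0], 40], [[0, 0, 7], [11, 44, 0], 40], [[0, 0, 7], [17, 43, 0], 40], [[0, 0, 7], [22, 40, 0], 40], [[0, 0, 7], [27, 37, 0], 40], [[0, 0, 7], [31, 34, 0], 40], [[0, 0, 7], [35, 30, 0], 40]]' --squeeze 20

```text
time_s: 1.6
ee_pos: [578.8, 283.0, 213.5]
ee_rot: [-179.9, -0.0, -1.2]
force: [-0.6, -0.6, 0.1]
gripper_width: 40.0
```

Run:
```python
from h import *
s=env.state();print(s["time_s"],s["ee_pos"],s["ee_rot"],s["gripper_width"])
plan((724,188,120),-28.6,7)
```

```text
1.6 [578.8136364  283.04934086 213.5475376 ] [-1.79869153e+02 -2.76816356e-02 -1.20225928e+00] 40.01151702073513
[[-0.0, 0.0, 3.9], [21.0, 13.2, 13.3]]
[[-0.0, 0.0, 3.9], [21.9, 11.7, 13.4]]
[[-0.0, 0.0, 3.9], [22.6, 10.2, 13.3]]
[[-0.0, 0.0, 3.9], [23.2, 8.6, 13.4]]
[[-0.0, 0.0, 3.9], [23.8, 7.0, 13.3]]
[[-0.1, 0.0, 3.9], [24.2, 5.4, 13.4]]
[[-0.0, 0.0, 4.0], [24.5, 3.8, 13.3]]
```

Call:
servo_tool --plan '[[[0, 0, 4], [21, 13, 13], 40], [[0, 0, 4], [22, 12, 13], 40], [[0, 0, 4], [23, 10, 13], 40], [[0, 0, 4], [23, 9, 13], 40], [[0, 0, 4], [24, 7, 13], 40], [[0, 0, 4], [24, 5, 13], 40], [[0, 0, 4], [24, 4, 13], 40], [[0, 0, 0], [0, 0, 0], 40], [[0, 0, 0], [0, 0, 0], 40], [[0, 0, 0], [0, 0, 0], 40]]'

```text
time_s: 2.85
ee_pos: [728.9, 180.6, 118.5]
ee_rot: [-179.9, 0.1, -30.3]
force: [-0.4, 0.2, 0.2]
gripper_width: 40.2
```

Run:
```python
from h import *
s=env.state();print(s["time_s"],s["ee_pos"],s["ee_rot"],s["gripper_width"],s["force"])
plan((724.4,188.5,6),-28.6,6)
f=env.grab_frame("wrist");cv2.imwrite("pics/wrist2.png",f["pixels"][:,:,::-1])
```

```text
2.85 [728.85485477 180.64133828 118.53849632] [-1.79865862e+02  1.18207606e-01 -3.03402985e+01] 40.15699593992906 [-0.37590249  0.16180124  0.23029498]
[[-0.0, 0.0, -0.3], [-1.3, -0.7, 18.8]]
[[-0.0, 0.0, -0.3], [-1.3, -0.7, 18.8]]
[[-0.0, 0.0, -0.3], [-1.2, -0.7, 18.7]]
[[-0.0, 0.0, -0.3], [-1.2, -0.7, 18.8]]
[[-0.1, 0.1, -0.3], [-1.3, -0.8, 18.7]]
[[-0.0, 0.0, -0.2], [-1.3, -0.8, 18.8]]
```

View pics/wrist2.png

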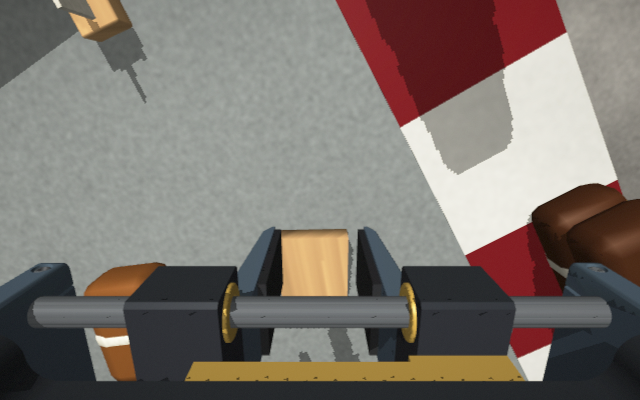

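Run:
```python
from h import *
f=env.grab_frame("wrist");print(f["eye"],f["attitude"])
print(ray(f,[[282,230.5],[349,230]],21).round(1))
print(ray(f,[[282,298],[347,298]],12).round(1))
print("pred",proj(f,[[733.5,142.5,21],[680.8,171.2,21]]).round(1), proj(f,[[724,188,118]]))
```

```text
[770.6656976  251.96031501 288.38838688] [-17.0241074    0.09629673 -30.4221047 ]
[[689.7 175.3  21. ]
 [737.7 147.7  21. ]]
[[651.8 116.9  12. ]
 [702.8  87.1  12. ]]
pred [[347.6 237.4]
 [275.6 239.5]] [[304.84041271 248.85237946]]
```

The wrist view has the wedge between the fingers, its back edge at row ~230. That puts the edge about 8 mm further back than my estimate, so I'll descend with extra clearance.

Call:
servo_tool --plan '[[[0, 0, -0.5], [-4, -8, 8], 40], [[0, 0, -0.5], [-4, -8, 8], 40], [[0, 0, -0.5], [0, -2, 14], 40], [[0, 0, -0.5], [0, 0, 14], 40], [[0, 0, 0], [0, 0, 14], 40], [[0, 0, 0], [0, 0, 14], 40], [[0, 0, 0], [0, 0, 14], 40], [[0, 0, 0], [0, 0, 12], 40], [[0, 0, 0], [0, 0, 8], 40], [[0, 0, 0], [0, 0, 3], 40]]'

```text
time_s: 4.2
ee_pos: [730.0, 202.7, 1.3]
ee_rot: [-179.9, 0.2, -28.1]
force: [-0.1, 0.3, 0.0]
gripper_width: 40.0
```

Run:
```python
from h import *
s=env.state();print(s["time_s"],s["ee_pos"],s["ee_rot"],s["gripper_width"],s["force"])
for n in("wrist","top","scene"):
    f=env.grab_frame(n);px=f["pixels"]
    if n=="top": px=cv2.resize(px[100:260,200:420],None,fx=3.6,fy=3.6,interpolation=cv2.INTER_CUBIC)
    if n=="scene": px=cv2.resize(px[120:280,270:450],None,fx=3.6,fy=3.6,interpolation=cv2.INTER_CUBIC)
    cv2.imwrite(f"pics/{n}3.png",px[:,:,::-1])
```

```text
4.2 [729.98142877 202.67282081   1.32811014] [-1.79911612e+02  1.64975156e-01 -2.81230189e+01] 40.0452527474793 [-0.07530235  0.30946353  0.04537067]
```

View pics/wrist3.png

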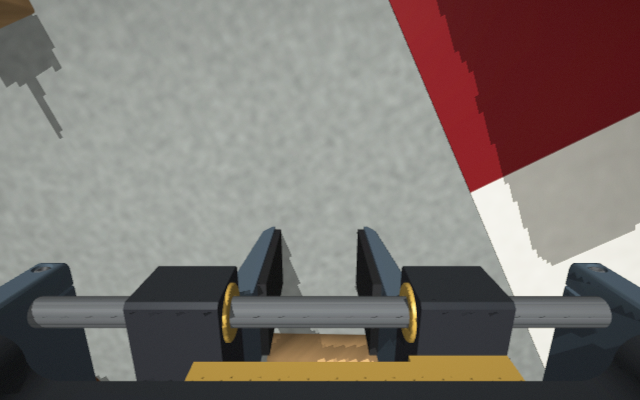

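View pics/top3.png

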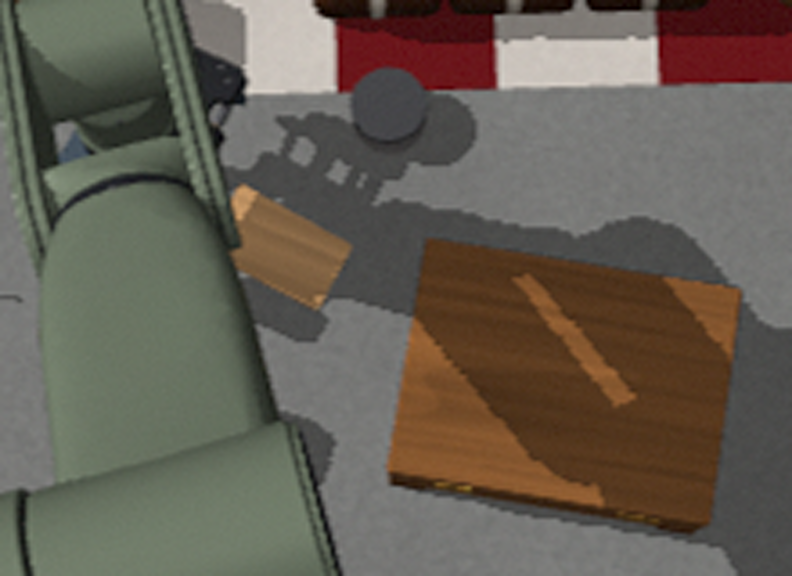

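View pics/scene3.png

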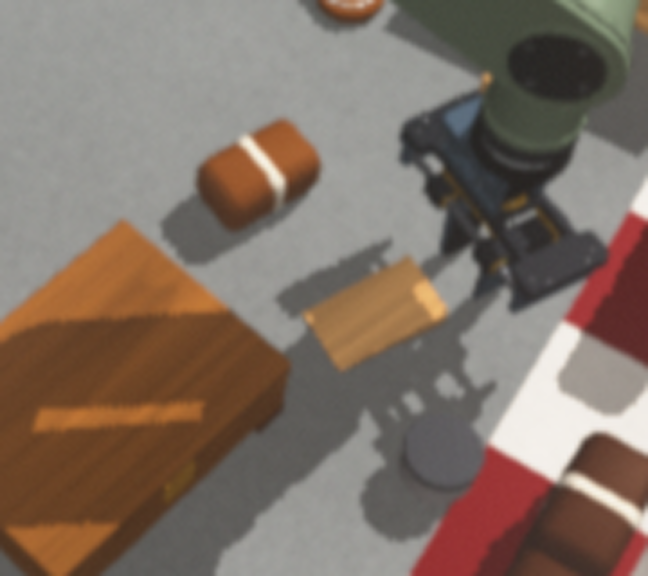

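Scene view: the wedge (crop about (375,315)) has not moved, and the fingers stand behind its back at (470,250). I'll approach now.

Call:
servo_tool --plan '[[[0, 0, 0], [1, 5, -4], 40], [[0, 0, 0], [1, 7, 0], 40], [[0, 0, 0], [0, 7, 0], 40], [[0, 0, 0], [0, 6, 0], 40], [[0, 0, 0], [0, 4, 0], 40], [[0, 0, 0], [0, 2, 0], 40], [[0, 0, 0], [0, 1, 0], 40], [[0, 0, 0], [0, 0, 0], 40], [[0, 0, 0], [0, 0, 0], 40], [[0, 0, 0], [0, 0, 0], 40]]'

```text
time_s: 5.6
ee_pos: [717.0, 171.7, 8.4]
ee_rot: [-179.7, -0.0, -28.1]
force: [0.2, -0.2, -0.2]
gripper_width: 40.2
```

```bash
cat >> h.py <<'E'
def arc(w0,w1,N,st=None,off=66,frac=None):
    st=st or env.state();p=np.array(st["ee_pos"],float);yaw=st["ee_rot"][2]
    for i in range(1,N+1):
        a=i/N;x=w0[0]+a*(w1[0]-w0[0]);y=w0[1]+a*(w1[1]-w0[1]);h=w0[2]+a*(w1[2]-w0[2])
        hr=np.radians(h);t=np.array([x-off*np.cos(hr),y-off*np.sin(hr)])
        ty=h+90;az=round(yaw-ty,1);yr=np.radians(yaw)
        ex=np.array([np.cos(yr),np.sin(yr)]);ey=np.array([np.sin(yr),-np.cos(yr)])
        d=t-p[:2];dx,dy=round(float(d@ex),1),round(float(d@ey),1)
        print([[0,0,az],[dx,dy,0]]);p[:2]+=dx*ex+dy*ey;yaw-=az
E
python3 - <<'E'
from h import *
s=env.state();print(s["time_s"],s["ee_pos"],s["ee_rot"],s["force"])
arc((683.2,113,-118.6),(659.5,35,-100.7),10)
f=env.grab_frame("scene");cv2.imwrite("pics/scene4.png",cv2.resize(f["pixels"][120:280,270:450],None,fx=3.6,fy=3.6,interpolation=cv2.INTER_CUBIC)[:,:,::-1])
E
```

```text
5.6 [717.04646866 171.72119285   8.36065926] [-1.79740318e+02 -2.03875137e-02 -2.81287204e+01] [ 0.1736627  -0.21961475 -0.18223117]
[[0, 0, np.float64(-1.3)], [-2.1, 9.8, 0]]
[[0, 0, np.float64(-1.8)], [-0.7, 8.0, 0]]
[[0, 0, np.float64(-1.8)], [-0.9, 8.1, 0]]
[[0, 0, np.float64(-1.8)], [-1.1, 8.2, 0]]
[[0, 0, np.float64(-1.8)], [-1.4, 8.1, 0]]
[[0, 0, np.float64(-1.8)], [-1.7, 8.2, 0]]
[[0, 0, np.float64(-1.8)], [-1.9, 8.2, 0]]
[[0, 0, np.float64(-1.7)], [-2.2, 8.2, 0]]
[[0, 0, np.float64(-1.8)], [-2.5, 8.1, 0]]
[[0, 0, np.float64(-1.8)], [-2.6, 8.2, 0]]
```

View pics/scene4.png

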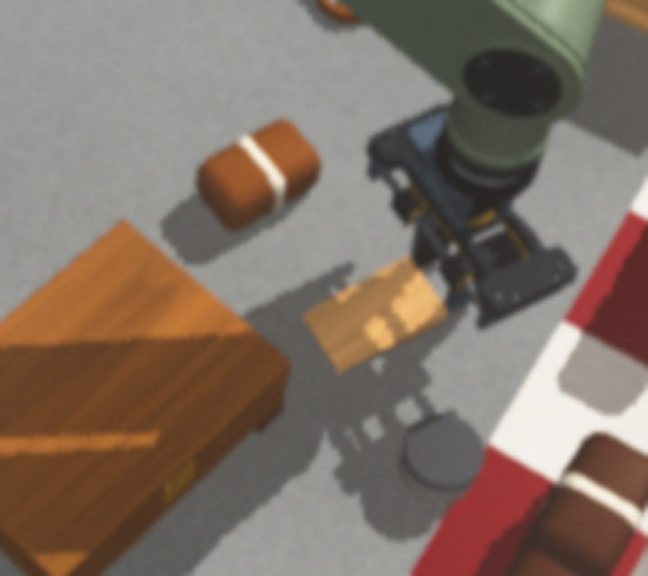

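Call:
servo_tool --plan '[[[0, 0, -1.3], [-1, 7, 1], 40], [[0, 0, -1.8], [-1, 8, 1], 40], [[0, 0, -1.8], [-1, 8, 0], 40], [[0, 0, -1.8], [-1, 8, 0], 40], [[0, 0, -1.8], [-1.4, 8, 0], 40], [[0, 0, -1.8], [-1.7, 8, 0], 40], [[0, 0, -1.8], [-2, 7, 0], 40], [[0, 0, -1.8], [-2, 6, 0], 40], [[0, 0, 0], [0, 0, 0], 40], [[0, 0, 0], [0, 0, 0], 40]]'

```text
time_s: 6.9
ee_pos: [681.3, 116.9, 6.3]
ee_rot: [-179.7, -0.1, -13.4]
force: [0.4, 0.6, -0.2]
gripper_width: 39.9
```

Run:
```python
from h import *
s=env.state();print(s["time_s"],s["ee_pos"],s["ee_rot"],s["force"])
for n,(a,b,c,d) in{"scene":(120,280,270,450),"top":(100,260,200,420)}.items():
    f=env.grab_frame(n);cv2.imwrite(f"pics/{n}5.png",cv2.resize(f["pixels"][a:b,c:d],None,fx=3.6,fy=3.6,interpolation=cv2.INTER_CUBIC)[:,:,::-1])
```

```text
6.9 [681.271721   116.94104259   6.26895736] [-1.79711246e+02 -8.45843518e-02 -1.34438741e+01] [ 0.39393422  0.57246832 -0.18992922]
```

View pics/scene5.png

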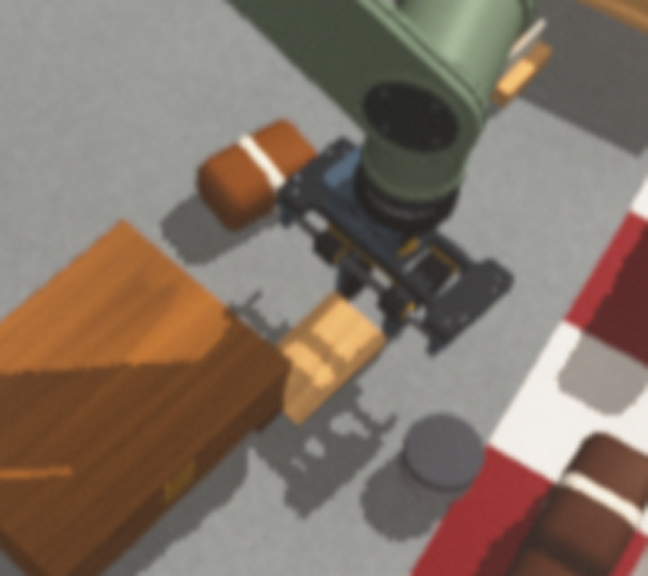

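View pics/top5.png

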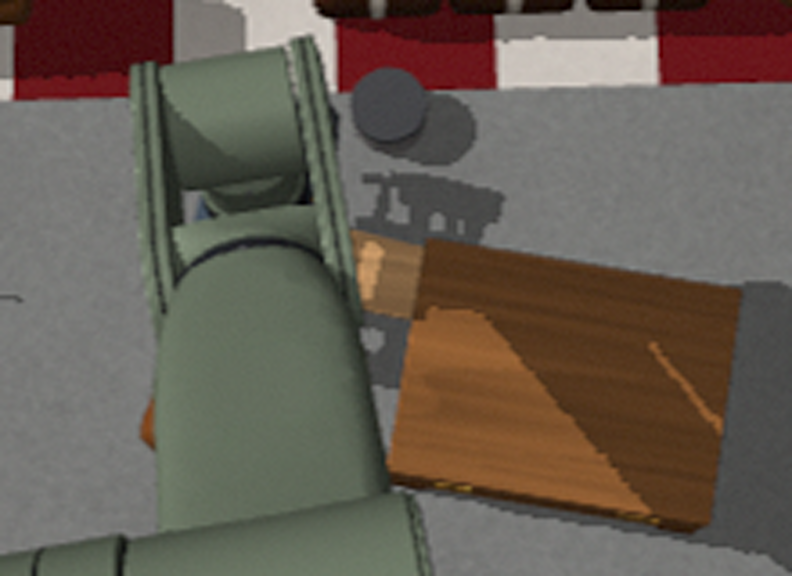

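Run:
```python
from h import *
f=env.grab_frame("scene")
c=lambda a,b:[a/3.6+270-.4,b/3.6+120-.4]
B=ray(f,[c(340,292),c(386,338)],21);t=ray(f,c(292,423),3)
print(B.round(1),t.round(1))
h=np.radians(-100.7);ux=np.array([np.cos(h),np.sin(h)]);uy=np.array([-ux[1],ux[0]]) # box -y dir ; uy = box +x
sf=np.array([650.2,-14.3])
for P in (*B[:,:2],t[0,:2]): print("fwd",((P-sf)@ux).round(1),"lat",((P-sf)@uy).round(1))
p=env.state()["ee_pos"][:2];print("tcp",(p-sf)@ux,(p-sf)@uy)
T=env.grab_frame("top");q=lambda a,b:[a/3.6+200-.4,b/3.6+100-.4]
for P in ray(T,[q(430,246),q(412,317)],8)[:,:2]: print("top side edges fwd",((P-sf)@ux).round(1),"lat",((P-sf)@uy).round(1))
```

```text
[[652.  108.1  21. ]
 [704.4  91.9  21. ]] [[677.3  -6.6   3. ]]
fwd -120.6 lat -20.9
fwd -114.4 lat 33.5
fwd -12.6 lat 25.2
tcp -134.95737972012606 6.217175197293546
top side edges fwd -13.3 lat 29.0
top side edges fwd -18.2 lat -30.6
```

Wedge ~5° off line, laterally well centred on the foot. I'll carry on forward and square up.

Call:
servo_tool --plan '[[[0, 0, -1.5], [0, 5, 0], 40], [[0, 0, -1], [0, 5, 0], 40], [[0, 0, 0], [0, 5, 0], 40], [[0, 0, 0], [0, 5, 0], 40], [[0, 0, 0], [0, 4, 0], 40], [[0, 0, 0], [0, 2, 0], 40], [[0, 0, 0], [0, 0, 0], 40], [[0, 0, 0], [0, 0, 0], 40], [[0, 0, 0], [0, 0, 0], 40], [[0, 0, 0], [0, 0, 0], 40]]'

```text
time_s: 8.35
ee_pos: [676.0, 90.1, 6.0]
ee_rot: [-179.7, -0.1, -10.7]
force: [0.5, 0.4, 0.3]
gripper_width: 39.8
```

```bash
cat >> h.py <<'E'
def look(k):
    s=env.state();h=np.radians(-100.7);ux=np.array([np.cos(h),np.sin(h)]);uy=np.array([-ux[1],ux[0]]);sf=np.array([650.2,-14.3])
    d=np.array(s["ee_pos"])[:2]-sf
    print(s["time_s"],np.round(s["ee_pos"],1),np.round(s["ee_rot"],1),np.round(s["force"],2),"tcp fwd/lat",(d@ux).round(1),(d@uy).round(1))
    f=env.grab_frame("scene");cv2.imwrite(f"pics/scene{k}.png",cv2.resize(f["pixels"][160:280,270:405],None,fx=4.8,fy=4.8,interpolation=cv2.INTER_CUBIC)[:,:,::-1])
E
python3 -c "
from h import *
look(6)"
```

```text
8.35 [676.   90.1   6. ] [-1.797e+02 -1.000e-01 -1.070e+01] [0.47 0.39 0.28] tcp fwd/lat -107.3 6.0
```

View pics/scene6.png

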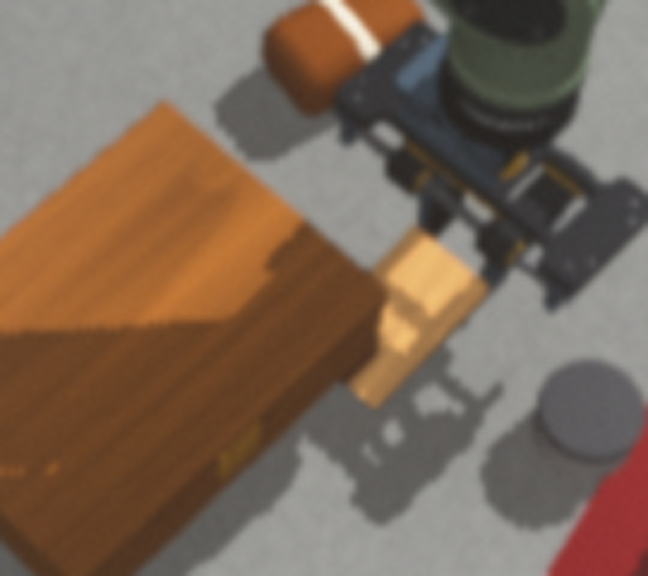

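The wedge is now square and its tip is under the foot area (back at crop (450,260)). From here I creep.

Call:
servo_tool --plan '[[[0, 0, 0], [0, 1.5, 0], 40], [[0, 0, 0], [0, 1.5, 0], 40], [[0, 0, 0], [0, 1.5, 0], 40], [[0, 0, 0], [0, 1.5, 0], 40], [[0, 0, 0], [0, 1.5, 0], 40], [[0, 0, 0], [0, 1.5, 0], 40], [[0, 0, 0], [0, 1.5, 0], 40], [[0, 0, 0], [0, 1.5, 0], 40], [[0, 0, 0], [0, 1.5, 0], 40], [[0, 0, 0], [0, 1.5, 0], 40]]'

```text
time_s: 9.65
ee_pos: [675.5, 84.6, 6.4]
ee_rot: [-178.7, -0.3, -11.0]
force: [1.0, 6.3, -0.5]
gripper_width: 40.2
```

```bash
python3 -c "
from h import *
look(7)"
```

```text
9.65 [675.5  84.6   6.4] [-178.7   -0.3  -11. ] [ 0.97  6.33 -0.48] tcp fwd/lat -101.9 6.5
```

View pics/scene7.png

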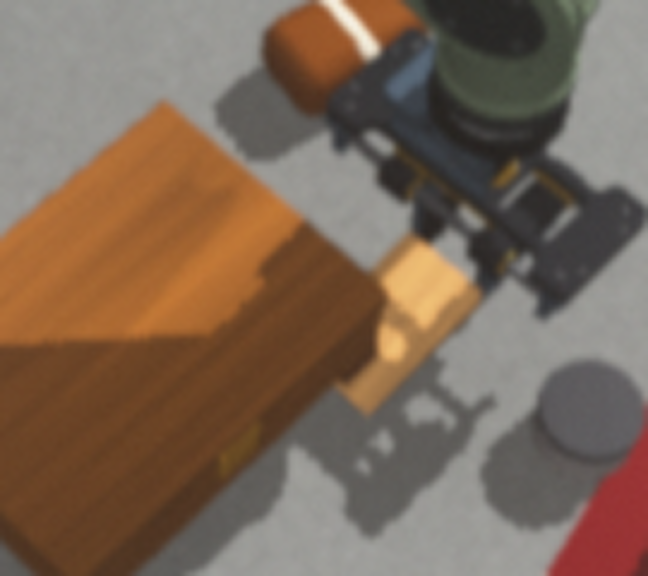

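Contact: 6.3 N with the wedge back ~86 mm from the foot centre, which matches a gap of about 8 mm. The lid corner at (385,292) has not moved. Backing off.

Call:
servo_tool --plan '[[[0, 0, 0], [0, -3, 0], 40], [[0, 0, 0], [0, -6, 0], 40], [[0, 0, 0], [0, -8, 0], 40], [[0, 0, 0], [0, -8, 0], 40], [[0, 0, 0], [0, -3, -10], 40], [[0, 0, 0], [0, 0, -25], 40], [[0, 0, 0], [0, 0, -30], 40], [[0, 0, 0], [0, 0, -30], 0], [[0, 0, 0], [0, 0, -30], 0], [[0, 0, 0], [0, 0, -15], 0]]'

```text
time_s: 10.95
ee_pos: [679.3, 110.5, 152.9]
ee_rot: [-179.0, -0.2, -10.9]
force: [0.1, 0.1, -0.7]
gripper_width: 13.0
```

Run:
```python
from h import *
look(8)
plan((644.4,-18.3,125),-10.7,7)
```

```text
10.95 [679.3 110.5 152.9] [-179.    -0.2  -10.9] [ 0.15  0.07 -0.73] tcp fwd/lat -128.0 5.4
[[-0.2, -0.1, -0.0], [-1.5, 19.1, 3.8]]
[[-0.1, -0.0, -0.0], [-1.5, 19.1, 3.9]]
[[-0.2, -0.1, -0.0], [-1.6, 19.1, 4.0]]
[[-0.1, -0.0, -0.0], [-1.5, 19.1, 4.0]]
[[-0.2, -0.1, -0.1], [-1.5, 19.1, 4.1]]
[[-0.1, -0.0, -0.0], [-1.6, 19.0, 4.1]]
[[-0.2, -0.1, -0.1], [-1.6, 19.1, 4.1]]
```

View pics/scene8.png

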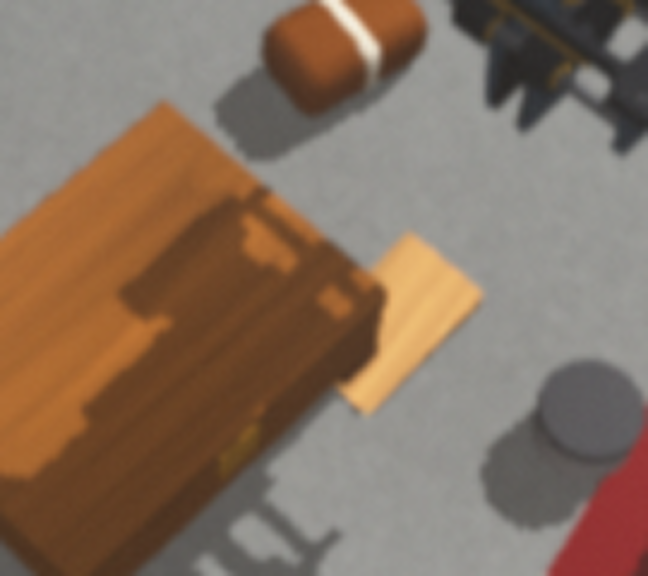

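Wedge and goods unchanged. Now to the press spot.

Call:
servo_tool --plan '[[[-0.2, 0, 0], [-1.5, 19, 4], 0], [[-0.2, 0, 0], [-1.5, 19, 4], 0], [[-0.2, 0, 0], [-1.5, 19, 4], 0], [[-0.2, 0, 0], [-1.5, 19, 4], 0], [[-0.2, 0, 0], [-1.5, 18, 4], 0], [[0, 0, 0], [-1.5, 18, 4], 0], [[0, 0, 0], [-1.5, 16, 4], 0], [[0, 0, 0], [0, 0, 5], 0], [[0, 0, 0], [0, 0, 5], 0], [[0, 0, 0], [0, 0, 0], 0]]'

```text
time_s: 12.25
ee_pos: [640.2, -23.3, 108.2]
ee_rot: [179.9, 0.1, -11.0]
force: [-0.1, 0.2, 0.0]
gripper_width: 0.4
```

Run:
```python
from h import *
look(9)
```

```text
12.25 [640.2 -23.3 108.2] [ 1.799e+02  1.000e-01 -1.100e+01] [-0.09  0.18  0.04] tcp fwd/lat 10.7 -8.2
```

View pics/scene9.png

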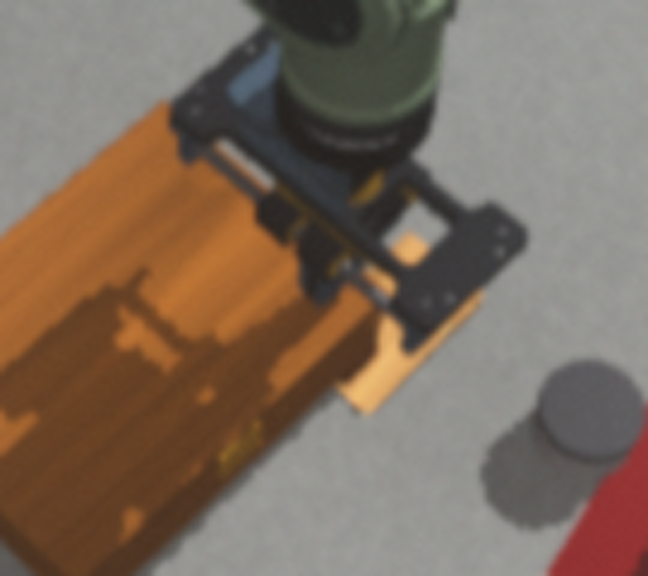

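Call:
servo_tool --plan '[[[0, 0, 0], [2, -3, 3], 0], [[0, 0, 0], [1, -2, 3], 0], [[0, 0, 0], [0, 0, 2], 0], [[0, 0, 0], [0, 0, 1.5], 0], [[0, 0, 0], [0, 0, 1], 0], [[0, 0, 0], [0, 0, 1], 0], [[0, 0, 0], [0, 0, 1], 0], [[0, 0, 0], [0, 0, 1], 0], [[0, 0, 0], [0, 0, 1], 0], [[0, 0, 0], [0, 0, 1], 0]]'

```text
time_s: 13.55
ee_pos: [645.3, -17.4, 95.2]
ee_rot: [179.9, -0.1, -10.9]
force: [-1.5, -0.6, 4.8]
gripper_width: 0.3
```

Call:
servo_tool --plan '[[[0, 0, 0], [0, 0, 1.5], 0], [[0, 0, 0], [0, 0, 1.5], 0], [[0, 0, 0], [0, 0, 2], 0], [[0, 0, 0], [0, 0, 2], 0], [[0, 0, 0], [0, 0, 2], 0], [[0, 0, 0], [0, 0, 2], 0], [[0, 0, 0], [0, 0, 2], 0], [[0, 0, 0], [0, 0, 2], 0], [[0, 0, 0], [0, 0, 2], 0], [[0, 0, 0], [0, 0, 2], 0]]'

```text
time_s: 14.8
ee_pos: [645.3, -17.4, 95.1]
ee_rot: [-180.0, -0.6, -10.9]
force: [-2.6, 1.0, 8.4]
gripper_width: 0.2
```

Call:
servo_tool --plan '[[[0, 0, 0], [0, 0, 2.5], 0], [[0, 0, 0], [0, 0, 3], 0], [[0, 0, 0], [0, 0, 3], 0], [[0, 0, 0], [0, 0, 3], 0], [[0, 0, 0], [0, 0, 3], 0], [[0, 0, 0], [0, 0, 3], 0], [[0, 0, 0], [0, 0, 3], 0], [[0, 0, 0], [0, 0, 3], 0], [[0, 0, 0], [0, 0, 3], 0], [[0, 0, 0], [0, 0, 3], 0]]'

```text
time_s: 16.05
ee_pos: [645.4, -17.4, 95.0]
ee_rot: [-179.9, -1.4, -10.9]
force: [-5.2, -0.3, 13.9]
gripper_width: 0.6
```

Run:
```python
from h import *
for i in range(6):
    env.grab_frame("top");s=env.state();print(s["time_s"],s["force"].round(2),s["ee_pos"].round(2))
look(10)
T=env.grab_frame("top");cv2.imwrite("pics/top10.png",T["pixels"][:,:,::-1])
```

```text
16.1 [-4.99  0.29 14.54] [645.43 -17.42  95.05]
16.15 [-4.91  1.26 15.22] [645.4  -17.4   95.06]
16.2 [-4.62  1.01 14.45] [645.39 -17.4   95.03]
16.25 [-4.88  0.78 14.99] [645.42 -17.41  95.03]
16.3 [-5.24  0.12 14.84] [645.41 -17.42  95.02]
16.35 [-5.51 -0.16 14.66] [645.41 -17.42  95.03]
16.35 [645.4 -17.4  95. ] [-179.9   -1.4  -10.9] [-5.51 -0.16 14.66] tcp fwd/lat 4.0 -4.1
```

View pics/scene10.png

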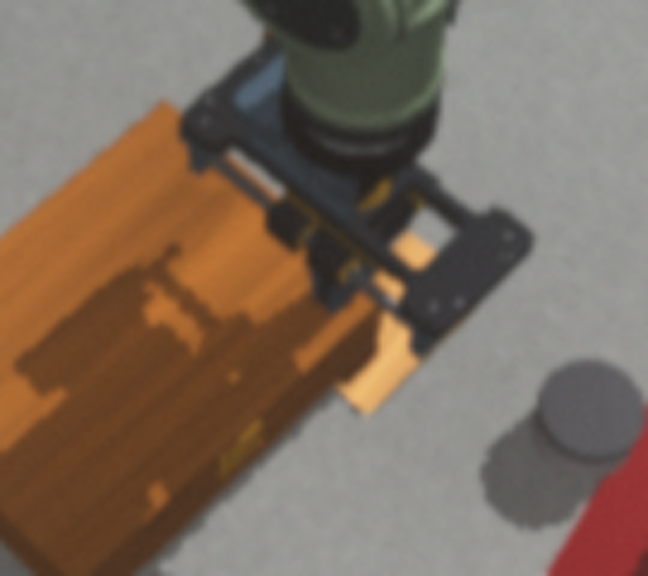

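View pics/top10.png

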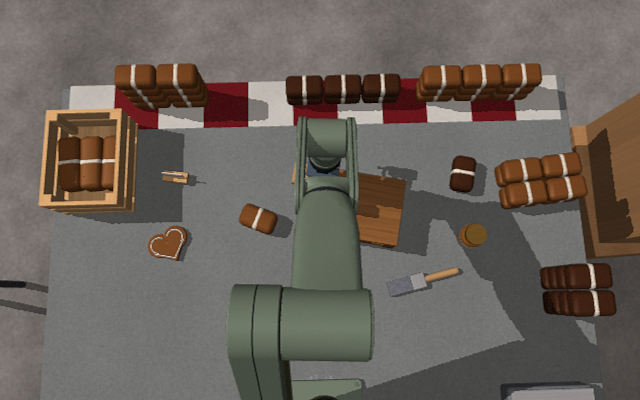

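The press holds steady at about 14.7 N and the corner gave only ~0.2 mm. The pictures show the goods, box and wedge still in place, so I'm handing in.

```bash
python3 -c "
from h import *
env.job_done();s=env.state();print(s['time_s'],s['force'],s['ee_pos'])"
```

```text
the job is handed in; nothing more can be done
the job is handed in; nothing more can be done
```

I pushed the wedge thin end first under the short foot with both fingertips on its back, and turned it about 18° on the way to square it to the box. It stopped snug at about 6.3 N. I then backed off and pressed the lid at the corner above that foot with closed fingertips. I handed the job in at about 16.4 s, still holding that press.

**Last checks before handing in:**
- **Press:** steady at about 14.7 N, roughly 1 mm from the estimated press spot.
- **Give at the corner:** about 0.2 mm (95.2 to 95.0 mm) as the press rose from 4.8 to about 14.7 N, so the box no longer rocks.
- **Wedge:** its middle is about 36 mm from the foot centre, worked out from where the fingers stopped.
- **Box and goods:** the last pictures show no visible movement of either.

**What disagreed or was not measured:**
- An early wrist-camera reading put the wedge's back about 8 mm off the other two views. I allowed extra clearance, and the contact point later agreed with those two views.
- During the press there was a steady sideways force of about 5 N, below the 10 N that can shift the box.
- I judged the box level from the small give at the corner and did not measure its tilt. I also did not measure how much force the wedge carries.

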